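# Clamp a pyrography plaque in its jig

## Task

Using the fingertips only, push the wooden plaque along the channel of the jig until it is fully home against the end stop. Then push the toggle clamp's upright black handle over, past its dead point, until it snaps down flat into lock and the rubber pad holds the plaque down. Pick nothing up, and leave the other things on the jig and the table where they are.

Things in the scene. Friction and masses are not known exactly. Their poses are not given: they have to be found in the camera images.
- jig: Fixed plywood board, top at z = 18 mm, spanning jig x -180 to 170, y -155 to 90 mm. Origin: on the table plane, on the channel's centre line; x = the way the plaque slides home, z up. The channel lies between two rails (10 mm high, 16 wide, inner faces y = +-63, x -120 to 30 mm). A steel toggle clamp stands behind the end stop; its open arm rises to z = 125 mm over x = -10 to 50 mm.
- stop_face (a point): Centre of the end stop's face, at board height: jig x = 30, y = 0, z = 18 mm. The stop is a wooden bar 12 mm high across the channel.
- handle_pivot (a point): Centre of the clamp handle's pivot: jig x = 75, y = 0, z = 63 mm. The pivot's axis is along jig y.
- plaque: Loose wooden plaque with a burnt motif, flat in the channel: 90 mm (its x, the sliding direction) x 120 mm x 14 mm thick, about 100 g. Origin: centre of its underside. Starts 25 to 55 mm short of the stop; fully home its origin is at jig x = -15 mm. 3 mm play to each rail. Slides with about 1 N.
- clamp_handle (a joint): Handle angle (rad). 0 = open, almost upright (86 deg above level); grows as it swings towards jig +x and down; 1.5 = locked, flat, pointing to jig +x. A spring returns it to 0 from below the dead point (about 0.85) and snaps it to 1.5 beyond. It resists with 0.6 N m at first (6 to 7 N at the grip), falling to nothing at the dead point. Arm and pad move with it.
- handle_grip (a point): Point on the handle's centre line, in the middle of its black plastic grip, 90 mm from the handle's pivot. The grip is a round bar of 20 mm diameter, reaching from 45 to 120 mm from the pivot; the steel shank below it is 10 mm wide.
- clamp_pad: Sprung rubber pad, 18 mm diameter, at the end of the clamp's arm; origin: centre of its underside. Locked, it sits at jig x = 0, y = 0 and presses the plaque's top with about 3 N.
- gourd: Small dried gourd, 66 mm tall, 48 mm wide, standing loose on the jig's free margin (jig y about -118 mm). Origin: underside. Leave alone.
- sanding_block: Cork sanding block 65 x 36 x 27 mm, loose on the jig's free margin (jig y about -118 mm). Origin: underside. Leave alone.
- bowl: Dark wooden bowl, 130 mm wide, 50 mm tall, on the table. Leave alone.
- bottle: Clear water bottle, 60 mm wide, 170 mm tall, on the table. Leave alone.
- brush_cup: Wooden cup with brushes and tools, 76 mm wide, about 170 mm tall with its contents, on the table. Leave alone.
- round_blank: Round wooden disc, 116 mm wide, 12 mm thick, lying on the table. Leave alone.
There are look-alikes about, which are no part of the job. What is shaped like the plaque but blue or purple is not meant.

How it is judged:
By the outcome, as a careful person would: the job done as asked, in the order asked, and still so for the second after the job is handed in, with the robot touching nothing.
It also fails if it takes over 45 s, if anything falls off the work surface, if the arm or the gripper's body presses on something with over 40 N, if the wrist force passes 120 N, or if a joint passes its speed limit or range.

## Robot

A 6-joint arm with a two-finger parallel gripper is mounted at the origin on the work surface. World frame = base frame: x ahead of the robot, y to its left, z up, the work surface at z = 0. Lengths are in m, angles in rad, forces in N, time in s.
With the tool pointing down it reaches from about 0.3 to 0.825 m from the base axis. Payload 5.4 kg.
Tool frame: the origin (TCP) lies at the very end of the fingers, on their centre line; the grasp point (between the pads) lies 19 mm behind it; z points along the fingers, y is the line along which they close (so a half turn about z gives the same grasp; the last joint's range is limited). The gripper opens to 92 mm and grips with 3 to 60 N. Pads are 20 mm wide; open, the fingers measure 128 mm over their backs; the gripper's body (75 mm by 189 mm) begins 69 mm behind the grasp point.
Start: joints at [-1.521, 0.158, 1.597, -0, 1.386, -0.21], TCP at [0.148, -0.556, 0.215] pointing down, gripper open.
Joint ranges: [-2.91, 2.91], [-0.94, 2.29], [0.18, 2.7], [-1.29, 4.43], [0.17, 2.64], [-3, 3]. Speed limits (rad/s): [2.57, 2.57, 3.14, 3.14, 3.14, 3.14].

## Interface

Orientations are given as a rotation vector (axis times angle).
In Python, from workcell import bot gives the robot as it stands. Calls block until the motion is done:
- bot.goto(position, orientation): joint-space move of the TCP to a pose.
- bot.line_to(position, rot=None, max_speed=0.15): straight line of the TCP; rot=None keeps the orientation; max_speed is the mean speed in m/s.
- bot.set_joints(angles): joint-space move.
- bot.set_gripper(opening, newtons=None): opening from 0.0 (shut) to 1.0 (fully open); newtons is the grip in N (None keeps the last); returns when the fingers have stopped.
- bot.hold(seconds).
- bot.inverse_kinematics(position, orientation): joint angles nearest the present ones, or None.
- bot.read_camera(name): name is "side" or "top" or "wrist"; returns a dict with "pixels" (400x640x3 uint8, blue, green, red), "fx", "fy", "cx", "cy" (pixels), "k1" (the pictures are not rectified: a ray, as slopes to the right and down, at radius r is drawn at 1 + k1 r^2 times it, then the intrinsics apply), "R" (3x3) and "t" (3): a world point X has camera coordinates R X + t. Camera axes: x right, y down, z forward; pixel columns grow to the right and rows downward; lengths in m; the calibration is good to about 2 mm. A picture is of the moment at which its call begins. There is no depth.
A pose or a line that the arm cannot do raises bot.MotionError and nothing moves.
- bot.job_done(): hands the job in; it is judged then, once.
Readings, each from a call of its own:
- bot.current_clock(): time.
- bot.current_joints(): joint angles.
- bot.current_joint_vel(): joint speeds.
- bot.current_effort(): joint torques, N m.
- bot.current_ee_pos(): TCP position.
- bot.current_tool_rot(): TCP orientation.
- bot.current_contact_force(): force on the tool from outside, world axes, zero at the start.
- bot.current_ft_torque(): the same for the moment, N m.
- bot.current_opening(): opening from 0.0 (shut) to 1.0 (fully open).
- bot.current_grip_force(): force on a finger pad.
Only numpy, scipy, OpenCV 4.12 (cv2) and the standard library are available. Lean on these libraries where they do the work, as an engineer would, in place of code of your own. Each camera call takes 0.05 s, during which the arm holds its last target. There are 200 camera calls.

## Working session

There is one attempt and no reset: what is moved stays moved. The work goes in short steps, each a Python script; the robot and the scene stay as the last script left them, time stands still between calls to the robot, and variables do not carry over. Pictures are saved under pics/ and viewed, at most 10 in all, crops included, and the job is handed in when it is done.

```bash
mkdir -p pics
cat > h.py <<'E'
import numpy as np, cv2
from workcell import bot
def cam(n,save=None):
    c=bot.read_camera(n)
    if save: cv2.imwrite('pics/'+save,c['pixels'])
    return c
def K(c): return np.array([[c['fx'],0,c['cx']],[0,c['fy'],c['cy']],[0,0,1.]])
def D(c): return np.array([c['k1'],0,0,0,0.])
def proj(c,X): 
    R=np.array(c['R']);return cv2.projectPoints(np.atleast_2d(X).astype(float),cv2.Rodrigues(R)[0],np.array(c['t'],float),K(c),D(c))[0][:,0]
def onz(c,uv,z):
    uv=np.atleast_2d(uv).astype(float)
    n=cv2.undistortPointsIter(uv[:,None],K(c),D(c),None,None,(3,50,1e-10))[:,0]
    R=np.array(c['R']);o=-R.T@np.array(c['t']); d=np.c_[n,np.ones(len(n))]@R
    return o+d*((z-o[2])/d[:,2])[:,None]
E
python3 - <<'E'
from h import *
import pickle
d={n:cam(n,n+'.png') for n in('top','side')}
pickle.dump(d,open('c.pkl','wb'))
for n in d: print(n,-np.array(d[n]['R']).T@d[n]['t'],np.array(d[n]['R'])[2])
print(bot.current_clock())
E
```

```text
top [ 0.24776283 -0.0048089   1.46299889] [ 0.20818737 -0.00143561 -0.97808791]
side [0.26423363 0.82097378 0.73124309] [ 0.23130909 -0.77223176 -0.5917383 ]
0.1
```

View pics/top.png

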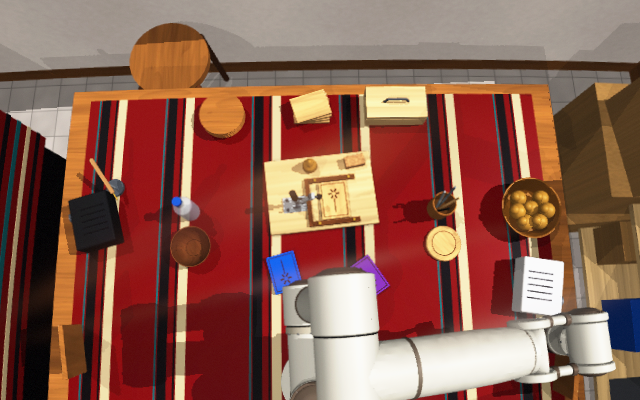

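View pics/side.png

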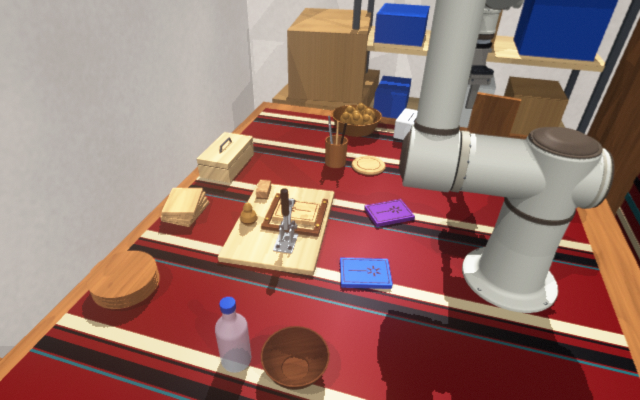

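The top view shows the jig spanning about (264,152)-(379,235), with the clamp on its left, so jig +x points image-left (about world +y). I'll enlarge it.

Run:
```python
import cv2
a=cv2.imread('pics/top.png')[140:245,255:390]
cv2.imwrite('pics/topc.png',cv2.resize(a,None,fx=5.7,fy=5.7,interpolation=cv2.INTER_CUBIC))
a=cv2.imread('pics/side.png')[175:275,215:345]
cv2.imwrite('pics/sidec.png',cv2.resize(a,None,fx=6,fy=6,interpolation=cv2.INTER_CUBIC))
```

```text
(no output)
```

View pics/topc.png

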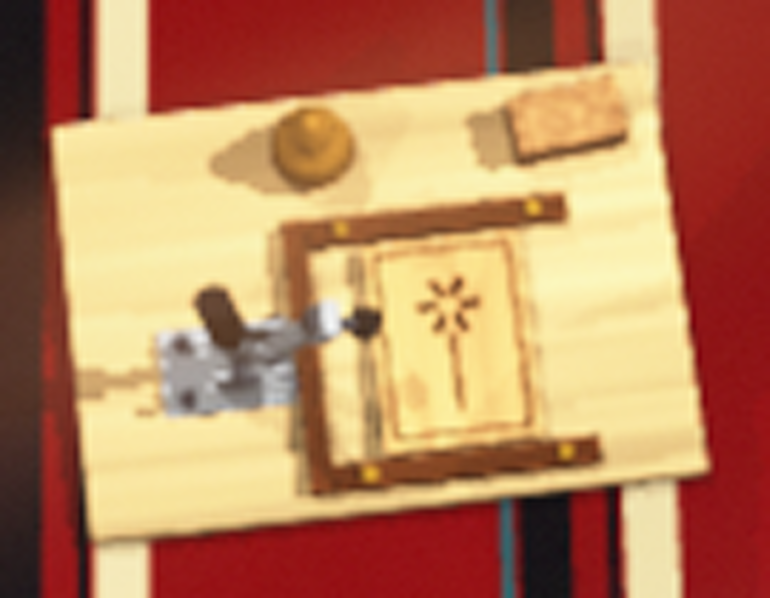

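View pics/sidec.png

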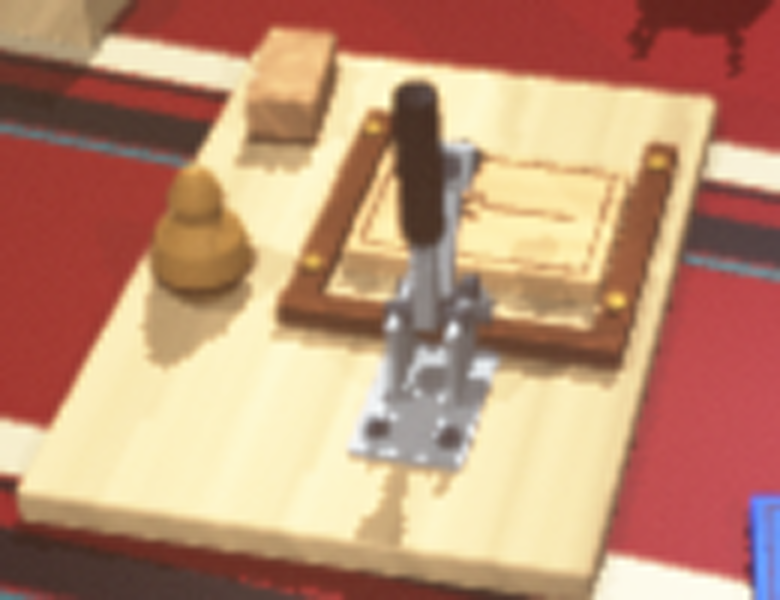

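The crops give the board corners and the plaque outline: in the top crop the plaque's left edge is at about (372,345) and its right edge at about (533,340). The gourd and block lie on the far margin. Next I fit the jig pose.

```bash
cat > fit.py <<'E'
from h import *
import pickle
from scipy.optimize import least_squares
d=pickle.load(open('c.pkl','rb'))
def J2W(p,P):
    P=np.atleast_2d(P)/1000.;c,s=np.cos(p[2]),np.sin(p[2])
    return np.c_[p[0]+c*P[:,0]-s*P[:,1],p[1]+s*P[:,0]+c*P[:,1],P[:,2]]
def un(a,s,o): return (np.array(a)+.5)/s-.5+np.array(o)
tp=un([(53,128),(650,62),(708,470),(92,540),(284,222),(312,492)],5.7,(255,140))
tj=np.array([(170,-155,18),(-180,-155,18),(-180,90,18),(170,90,18)])
sp=un([(18,490),(590,578),(715,97)],6,(215,175)); sj=tj[[0,3,2]]
def res(p): return np.r_[(proj(d['top'],J2W(p,tj))-tp[:4]).ravel(),(proj(d['side'],J2W(p,sj))-sp).ravel()]
r=least_squares(res,[.5,0,1.5]);p=r.x
if __name__=='__main__':
    print(p,np.degrees(p[2]),r.fun.round(1))
    def W2J(X): 
        c,s=np.cos(p[2]),np.sin(p[2]);q=X[:,:2]-p[:2];return (1000*np.c_[c*q[:,0]+s*q[:,1],-s*q[:,0]+c*q[:,1]]).round(1)
    print('plaque top corners',W2J(onz(d['top'],un([(372,245),(514,232),(538,430),(388,443)],5.7,(255,140)),.032)))
    print('rail ends', W2J(onz(d['top'],un([(566,208),(600,450)],5.7,(255,140)),.028)))
    g=J2W(p,[[75+90*np.cos(np.radians(86)),0,63+90*np.sin(np.radians(86))],[75+120*np.cos(np.radians(86)),0,63+120*np.sin(np.radians(86))]])
    for n,s,o in(('top',5.7,(255,140)),('side',6,(215,175))): print(n,(proj(d[n],g)-o)*s)
    print(g, J2W(p,[[-150,0,18]]))
E
python3 fit.py; python3 -c "
from h import *
print(cv2.Rodrigues(bot.current_tool_rot())[0] if 0 else bot.current_tool_rot())"
```

```text
[ 0.55856823 -0.02531245  1.6688526 ] 95.61821059032643 [-0.8  0.1 -0.7 -0.  -0.2  0.7 -0.7  1.  -1.  -1.1  0.1 -1.4  0.2 -1.1]
plaque top corners [[ -7.6 -60.4]
 [-88.7 -58.6]
 [-87.2  56.3]
 [ -3.1  54. ]]
rail ends [[-120.4  -70.3]
 [-120.6   71. ]]
top [[214.8932149  315.53587495]
 [207.94576527 302.71016255]]
side [[414.36331629 140.77931663]
 [411.17626852  81.95911253]]
[[0.55061117 0.0555752  0.15278076]
 [0.5504063  0.05765784 0.18270769]] [[ 0.57325311 -0.1745919   0.018     ]]
[-3.11350090e+00 -4.06765042e-01 -1.71730750e-04]
```

```bash
cat > pose.py <<'E'
from fit import *
from scipy.spatial.transform import Rotation as Ro
def rot(sgn):
    y=sgn*np.array([-np.sin(p[2]),np.cos(p[2]),0]); z=np.array([0,0,-1.]); return Ro.from_matrix(np.c_[np.cross(y,z),y,z]).as_rotvec()
def W(x,z,y=0): return J2W(p,[[x,y,z]])[0]
ux=np.array([np.cos(p[2]),np.sin(p[2]),0])
E
python3 - <<'E'
from pose import *
for s in(1,-1): print(s,bot.inverse_kinematics(W(-115,60),rot(s)),bot.inverse_kinematics(W(140,118),rot(s)))
bot.set_gripper(0.55)
q=bot.current_ee_pos(); bot.line_to([q[0],q[1],.30],max_speed=.3)
s=min((1,-1),key=lambda s:abs(np.array(bot.inverse_kinematics(W(-117,60),rot(s)))-bot.current_joints()).max())
print(s); open('s','w').write(str(s))
bot.goto(W(-117,250),rot(s)); print(bot.current_ee_pos(),W(-117,250))
bot.line_to(W(-117,60),max_speed=.2)
c=cam('wrist');a=cam('top')['pixels'][140:245,255:390]
cv2.imwrite('pics/near.png',np.hstack([c['pixels'][::1,::1]]))
print(bot.current_clock(),bot.current_contact_force(), proj(c,J2W(p,[[-60,63,28],[-60,-63,28],[30,0,30],[-91,57,32],[-91,-57,32]])).round())
E
```

```text
1 [-4.46327480e-01  3.52906897e-01  1.68839235e+00 -4.44089210e-16
  1.10029340e+00  2.59720890e+00] None
-1 [-4.46327480e-01  3.52906897e-01  1.68839235e+00 -4.44089210e-16
  1.10029340e+00 -5.44383753e-01] [-1.08132666e-02  2.05182735e-01  1.74276534e+00 -4.44089210e-16
  1.19364458e+00 -1.08869539e-01]
-1
[ 0.56984591 -0.14273008  0.25007263] [ 0.57002244 -0.14175042  0.25      ]
4.6083 [-0.12370806  0.21647317 -0.52988147] [[209. 144.]
 [408. 144.]
 [308. -20.]
 [221. 193.]
 [396. 193.]]
```

View pics/near.png

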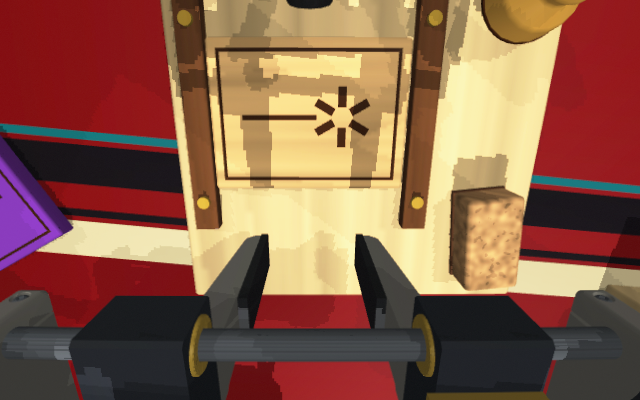

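The wrist view shows the fingers inside the rails (inner faces at about columns 214 and 406, row 144) and the plaque's rear edge at row ~187, about 88 mm behind the origin. This matches the fit, so I push.

Run:
```python
from pose import *
bot.line_to(W(-117,23),max_speed=.1); f0=np.array(bot.current_contact_force()); print('f0',f0)
bot.line_to(W(-82,23),max_speed=.08)
x=-82
while x<-62:
    x+=1.5 if x>-76 else 3; bot.line_to(W(x,23),max_speed=.04)
    bot.hold(.05)
    f=np.array(bot.current_contact_force())-f0; print(round(x,1),f.round(1),(np.array(bot.current_ee_pos())-W(x,23))@ux)
    if f@ux<-7: break
c=cam('wrist','push.png'); print(bot.current_clock())
```

```text
f0 [ 0.2421282  -0.47752552  0.74965482]
-79 [-0.7  0.  -0.1] -0.00015151244018205055
-76 [-0.8  0.8 -1.9] 7.812195101717761e-05
-73 [-0.5  0.2 -0.8] 0.00014931647620069786
-71.5 [-0.9  0.2 -1.7] 7.299886179277547e-05
-70.0 [ 1.   1.  -1.5] 9.400121883649937e-05
-68.5 [-0.6 -1.8 -1.2] -0.0002683318504058081
-67.0 [-0.7 -5.9 -1.5] -0.0016997907560493968
-65.5 [ -1.5 -10.6  -1.5] -0.003063214079467593
8.1583
```

View pics/push.png

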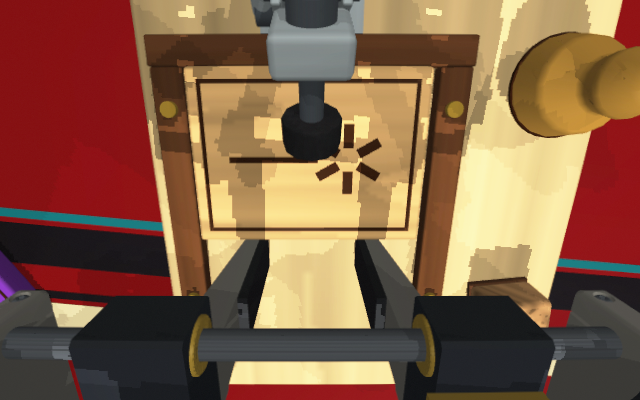

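The plaque sits square against the stop bar (front edge row ~66), with 10.6 N reaction at the expected position. I back off and go to the handle.

Run:
```python
from pose import *
bot.line_to(W(-85,23),max_speed=.08); bot.line_to(W(-85,240),max_speed=.3); bot.set_gripper(0)
bot.line_to(W(52,240),max_speed=.25)
def tgt(e,pen,r=85):
    e=np.radians(e); return W(1.5+75+r*np.cos(e)-10*np.sin(e)-10+pen*np.sin(e), 63+r*np.sin(e)+10*np.cos(e)-pen*np.cos(e))
bot.line_to(W(52,148),max_speed=.2); f0=np.array(bot.current_contact_force()); print(f0,bot.current_clock())
for e in range(86,23,-4):
    bot.line_to(tgt(e,2),max_speed=.08)
    f=np.array(bot.current_contact_force())-f0; print(e,f.round(1),f@ux)
    if np.linalg.norm(f)>30: print('STOP');break
cam('side','h1.png'); print(bot.current_clock())
a=cv2.imread('pics/h1.png')[150:290,200:370]; cv2.imwrite('pics/h1c.png',cv2.resize(a,None,fx=4,fy=4,interpolation=cv2.INTER_CUBIC))
```

```text
[ 0.54455144 -0.60586265  0.07730507] 11.5667
86 [ 1.1 -5.8  1.5] -5.852054473739693
82 [-0.3 -5.4  2.3] -5.35471001220752
78 [ 0.6 -5.2  2.8] -5.256157793855852
74 [-0.3 -4.   5.9] -3.9916320636236904
70 [ 0.5 -3.6  5.5] -3.6675252382678605
66 [ 0.2 -1.8  5.6] -1.8342363282066076
62 [ 1.  -1.   4.3] -1.0939010512898812
58 [ 0.6 -1.6  4.1] -1.689704830892776
54 [1.2 0.3 3.1] 0.15138598550713395
50 [ 0.3 -0.5  2.6] -0.5352563612707714
46 [-0.7 -0.2  0.3] -0.16330873762717707
42 [-1.5  0.8  1.2] 0.9476291838793515
38 [-1.   1.4  0.8] 1.4459707879812025
34 [-0.1  1.1  1. ] 1.08365722220864
30 [-0.5  0.8 -0.6] 0.8697029441279334
26 [0.6 0.8 0.6] 0.7530644000224274
15.675
```

View pics/h1c.png

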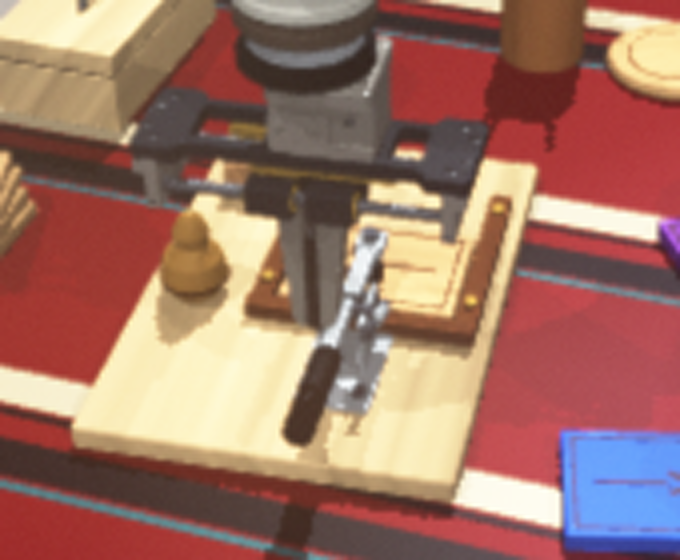

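The handle has gone over and now points toward the camera (grip about (310,395) in the crop), and the force has dropped to nothing. I retreat up and verify.

Run:
```python
from pose import *
q=np.array(bot.current_ee_pos()); bot.line_to(q+[0,0,.16],max_speed=.25); bot.line_to(W(-150,260),max_speed=.35)
bot.hold(.3)
c=cam('side','h2.png'); t=cam('top','t2.png'); print(bot.current_clock(),bot.current_contact_force())
a=c['pixels'][160:285,215:345]; b=t['pixels'][140:245,255:390]
cv2.imwrite('pics/h2c.png',np.hstack([cv2.resize(a,(400,385),interpolation=3),cv2.resize(b,(400,385),interpolation=3)]))
g=lambda e:J2W(p,[[76+r*np.cos(e),0,63+r*np.sin(e)] for r in(45,120)])
for e in(0,.07,.3): print(e,(proj(c,g(e))-[215,160])*[400/130,385/125])
```

```text
17.8417 [ 1.05824208 -0.54364409 -0.27639394]
0 [[203.44177372 237.87515854]
 [179.06776011 301.44405418]]
0.07 [[203.35974458 234.7963163 ]
 [178.71433388 293.0135736 ]]
0.3 [[203.56924702 223.56842824]
 [179.00144005 261.60034471]]
```

View pics/h2c.png

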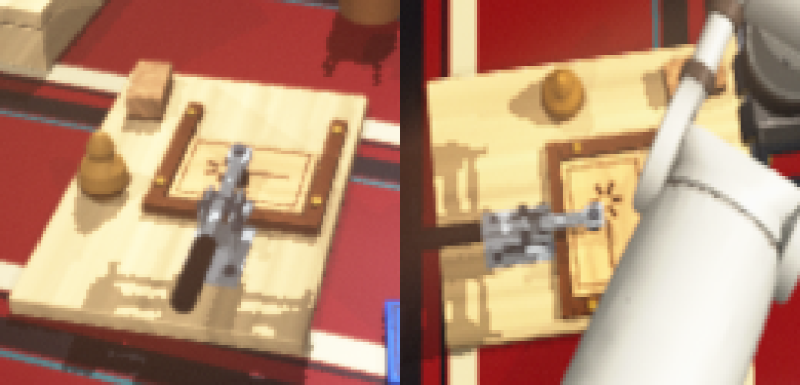

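The grip runs from about (203,238) to (182,303), matching the prediction for flat and locked. The pad is down on the plaque, the plaque is home, and the gourd and block haven't moved.

```bash
python3 -c "
from workcell import bot
print(bot.job_done())"
```

```text
the job is handed in; nothing more can be done
None
```

I pushed the plaque home against the end stop, then pushed the clamp handle over until it locked flat with the pad on the plaque; the job is handed in at about 18 s of the 45 s limit, with the gourd and sanding block undisturbed.

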